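# Load the red ribbon spool into the gift-wrap dispenser

## Task

Load the red ribbon spool into the white dispenser on the shop counter: lay its two hub ends over the two blue spring clips and push it straight down with the gripper until it snaps in and both hub ends rest on the ledges under the clip lips, then let go. Leave the green and yellow spools where they are.

Things in the scene. Friction and masses are not known exactly. Their poses are not given: they have to be found in the camera images.
- spool_red: Red ribbon spool lying on the counter, ~90 g. Origin on its axis at mid-length, 25 mm above the counter at first; y = long axis, z up. Winding 44 mm diameter x 50 mm between white flanges 50 mm square, 3 mm thick (it does not roll); past each, a white hub 16 mm diameter, 22 mm long, last 4 mm chamfered to 8 mm. 100 mm overall, ends alike. Grip from above over the winding, closing along x.
- dispenser: White holder fixed to the counter, 90 x 162 mm. Origin: centre of underside; y = line from clip to clip, spool axis goes along it. Hub ledges at y +-40..52 mm, tops 44 mm up, end stops 48 mm apart in x. Blue clips (44 mm wide), sprung in y: lips at y +-45 mm, 62-66 mm up, above them lead-ins slant out to y +-62 mm, 94 mm up. Spool spreads each 5 mm: about 10 N down. Seated axis: 52 mm up.
- spool_green: Green ribbon spool, same shape and frame as the red one: a bystander, to be left alone.
- spool_yellow: Yellow ribbon spool, same shape and frame as the red one: a bystander, to be left alone.
There are look-alikes about, which are no part of the job. What is shaped like the spool_red but black is not meant. What is shaped like the dispenser but purple is not meant.

How it is judged (in metres and radians):
On the way:
1. the gripper pushes the red spool down against the clips (gripper on the spool, spool on the dispenser with over 3 N, its axis 57 to 95 mm up) (contact force between the fingers and spool_red above 1 N and contact force between spool_red and dispenser above 3 N and z of spool_red in the frame of dispenser between 0.057 and 0.095 m), for 0.02 s.
At the end, for the whole second after the job is handed in: The red spool is snapped in and at rest: its axis 46 to 57 mm above the counter (52 when seated), within 18 mm of the dispenser's middle across it and 10 mm along it, and its axis within 0.3 rad (17 degrees) of the dispenser's clip-to-clip line (z of spool_red in the frame of dispenser between 0.046 and 0.057 m and x of spool_red in the frame of dispenser between -0.018 and 0.018 m and y of spool_red in the frame of dispenser between -0.01 and 0.01 m and angle between the y axis of spool_red and the y axis of dispenser, either way round below 0.3 rad and linear speed of spool_red below 0.03 m/s); the robot touches nothing.
It fails at once if the green spool is moved more than 30 mm (distance of spool_green from where it was at the start of the episode above 0.03 m).
It fails at once if the yellow spool is moved more than 30 mm (distance of spool_yellow from where it was at the start of the episode above 0.03 m).
It also fails if it takes over 38 s, if anything falls off the work surface, if the arm or the gripper's body presses on something with over 40 N, if the wrist force passes 120 N, or if a joint passes its speed limit or range.

## Robot

A 6-joint arm with a two-finger parallel gripper is mounted at the origin on the work surface. World frame = base frame: x ahead of the robot, y to its left, z up, the work surface at z = 0. Lengths are in mm, angles in degrees, forces in N, time in s.
With the tool pointing down it reaches from about 350 to 850 mm from the base axis. Payload 8.1 kg.
Tool frame: the origin (TCP) lies at the very end of the fingers, on their centre line; the grasp point (between the pads) lies 19 mm behind it; z points along the fingers, y is the line along which they close (so a half turn about z gives the same grasp; the last joint's range is limited). The gripper opens to 85 mm and grips with 20 to 120 N. Pads are 22 mm wide; open, the fingers measure 114 mm over their backs; the gripper's body (76 mm by 85 mm) begins 54 mm behind the grasp point. The pads swing forward as they close: fully open they stand 13 mm farther back than shut.
Start: joints at [-79.034, 7.471, 85.268, -0, 87.261, -4.893], TCP at [163.987, -577.16, 206.292] pointing down, gripper open.
Joint ranges: [-169.43, 169.43], [-51.17, 129.36], [1.28, 143.12], [-76.62, 256.62], [0, 156.53], [-152.29, 152.29]. Speed limits (degrees/s): [136.94, 136.94, 159.86, 180, 180, 180].

## Interface

Orientations are given as [roll, pitch, yaw] about the fixed x, y, z axes, in that order (R = Rz(yaw) Ry(pitch) Rx(roll)).
In Python, from bench import sense, eyes, job, models gives the robot as it stands. The module is installed in compiled form; this text tells all that it offers.
- The arm moves only by the tool apply_moves, never from a script. Its argument "rows" is a list of rows, each a list of 6 numbers: the shift along the tool's x, y, z in mm, then the turn, a rotation vector about the tool's x, y, z in rad. In form: [[dx, dy, dz, rx, ry, rz], ...]. A call has exactly 5 rows; each row shifts and turns the commanded pose from where the row before left it, along the tool's axes as they then stand; what a row does not reach is not made up. A row lasts 1/8 s, in which the tool goes at most 62.5 mm and 10.7 degrees, less where a joint would pass 70% of its speed; a pose out of reach is approached as far as the arm can. A call is refused whole if a number of a shift passes 62.5 or a number of a turn 0.188, either way. A call with a gripper value outside its range is refused whole. "fingers" is the finger opening in mm, from 0 to 85.4, set as the call begins (left out, the last holds). The fingers move at their own pace and stop on an object; "grip_force" is the grip in N (left out, the last holds). Time passes only in rows, so rows that do not move let the fingers close, or fill a call up. It gives the time, the measured TCP pose, the force, the opening and the grip force at its end, in the units of the state.
- sense(): the state, without advancing time (a new reading comes with each control period).
- eyes.snapshot(name): name is "scene" or "top"; returns (picture, depth): 420x560x3 uint8, red, green, blue; 420x560 float32, mm along the optical axis (not along the pixel's ray), 0 where there is no reading.
- eyes.get_calibration(name): a dict with "intrinsics" (3x3 intrinsics, pixels), "R" (3x3) and "t" (3): a world point X has camera coordinates R X + t. Camera axes: x right, y down, z forward; pixel columns grow to the right and rows downward; lengths in mm; the calibration is good to about 2 mm. A picture is of the moment at which its call begins. get_calibration takes no time and is no camera call.
- job.hand_in(): hands the job in; it is judged then, once.
Trained networks look in the newest picture that a camera, given by its name, has taken for a name from the list of things; names that differ only in an ending like _2 or _b are one class to them, and where a whole thing is asked for, a point or a joint stands for the part that bears it (a point fixed in the world has none). Each returns a list of dicts, best first, with "confidence" (0 to 1); they miss things now and then, are a little off and sometimes report something else, mostly with a low value. They report only what shows in the picture. A call takes as long as a camera call. They do not tell look-alikes from the thing itself.
- models.boxes_of(name, camera): "xyz" ([x, y, z] in mm, in world coordinates, good to about 4 mm: the middle of the surface that is visible of it).
- models.cut_out(name, camera): "pixels" (420x560 bool, what is visible of it).
- models.place_of(name, camera): "xyz" ([x, y, z] in mm, in world coordinates, good to about 4 mm: a listed point, or the origin of a listed thing).
The state is a dict: "time": time; "joint_pos": joint angles; "qd": joint speeds; "joint_efforts": joint torques, N m; "tool_pos": TCP position; "tcp_rot": TCP orientation; "ft_force": force on the tool from outside, world axes, zero at the start; "wrist_torque": the same for the moment, N m; "finger_gap": finger opening in mm; "grip_force": force on a finger pad.
Only numpy, scipy, OpenCV 4.12 (cv2) and the standard library are available. Lean on these libraries where they do the work, as an engineer would, in place of code of your own. Each camera call takes 0.05 s, during which the arm holds its last target. There are 200 camera calls.

## Working session

There is one attempt and no reset: what is moved stays moved. The work goes in short steps, Python scripts to look and compute and a tool call to move; the robot and the scene stay as the last step left them, time stands still between calls to the robot, and variables do not carry over. Pictures are saved under pics/ and viewed, at most 10 in all, crops included, and the job is handed in when it is done.

Besides the shell and the picture viewer there is one more tool, called after ">>>" as name(argument=value, ...) on one line, values as JSON. apply_moves: Moves the arm, as the interface text tells. Its arguments: {"type":"object","properties":{"rows":{"type":"array"},"fingers":{"type":"number"},"grip_force":{"type":"number"}},"required":["rows"]}

```bash
mkdir -p pics; python3 - <<'E'
from bench import sense, eyes, models
import cv2,numpy as np
s=sense();print(s)
for n in("scene","top"):
    p,d=eyes.snapshot(n);cv2.imwrite(f"pics/{n}0.png",p[:,:,::-1]);np.savez(f"{n}0.npz",p=p,d=d)
    c=eyes.get_calibration(n);print(n,c)
    for t in("spool_red","dispenser"):
        print(t,[(np.round(r["xyz"]),round(r["confidence"],2)) for r in models.place_of(t,n)])
E
```

```text
{'time': 0.0, 'joint_pos': array([-7.90338690e+01,  7.51347739e+00,  8.53324554e+01, -4.83928315e-04,
        8.72588796e+01, -4.89383288e+00]), 'qd': array([ 0.05798855,  0.08480755,  0.09875376,  0.07776272, -0.06496362,
       -0.04553063]), 'joint_efforts': array([-3.35264040e-04, -5.69392848e+01, -5.00558782e+01, -3.03600773e-04,
        1.47340778e-02, -2.10132106e-05]), 'tool_pos': array([ 163.86818237, -576.56498211,  205.23100894]), 'tcp_rot': array([-1.79895528e+02, -8.45993479e-03,  1.58599798e+01]), 'ft_force': array([-0.53004308, -0.72226007,  0.93239345]), 'wrist_torque': array([ 0.02025607,  0.01259315, -0.0236276 ]), 'grip_force': 0.0, 'finger_gap': 85.78651862456283}
scene {'intrinsics': array([[479.60827201,   0.        , 277.73016946],
       [  0.        , 479.60827201, 208.21447325],
       [  0.        ,   0.        ,   1.        ]]), 'R': array([[-0.02571141,  0.99962237,  0.00969796],
       [ 0.86128447,  0.02707582, -0.50740119],
       [-0.50747216, -0.0046933 , -0.86165537]]), 't': array([  78.59539268, -396.32154806, 1512.13101587])}
spool_red [(array([607., -73.,  24.]), 0.97), (array([479., -47.,  30.]), 0.74), (array([347., -77.,  22.]), 0.73)]
dispenser [(array([532., 234.,   3.]), 0.8), (array([340., 275.,  -0.]), 0.71)]
top {'intrinsics': array([[446.89838844,   0.        , 282.4807235 ],
       [  0.        , 446.89838844, 210.99803041],
       [  0.        ,   0.        ,   1.        ]]), 'R': array([[-0.01395399, -0.99968794,  0.02071978],
       [-0.98460644,  0.01012691, -0.17449241],
       [ 0.17422813, -0.02283569, -0.9844405 ]]), 't': array([-48.23239266, 485.78219605, 967.11741159])}
spool_red [(array([349., -77.,  27.]), 0.83), (array([608., -72.,  25.]), 0.76), (array([473., -53.,  22.]), 0.75), (array([ 504., -225.,   27.]), 0.56)]
dispenser [(array([341., 274.,   2.]), 0.72), (array([536., 234.,   3.]), 0.71)]
```

View pics/top0.png

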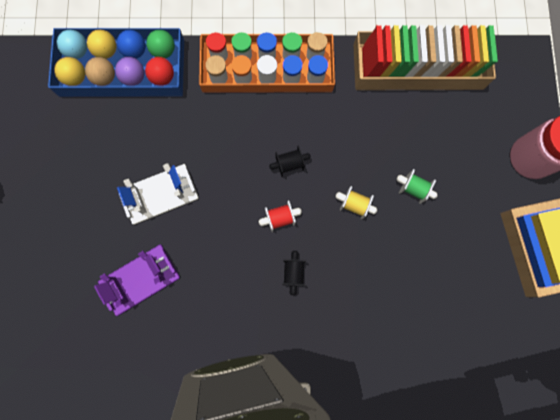

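View pics/scene0.png

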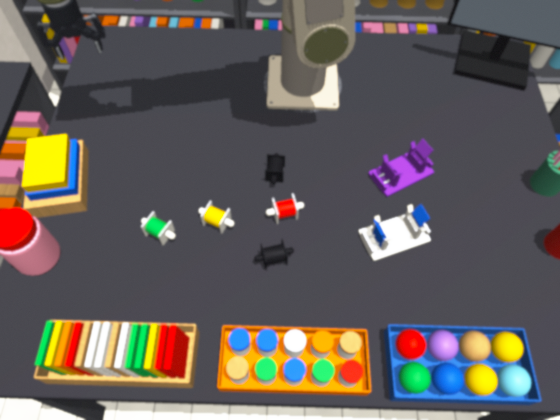

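The top view shows the red spool at about (281,216) and the white dispenser with blue clips at (158,193). The black spools and the purple dispenser are the decoys. Next I measure poses from the depth in both views.

```bash
cat > h.py <<'E'
import cv2,numpy as np
from bench import eyes
def cloud(n,p,d):
    c=eyes.get_calibration(n);K=c["intrinsics"];v,u=np.nonzero(d>0);z=d[v,u]
    X=np.stack([(u-K[0,2])/K[0,0]*z,(v-K[1,2])/K[1,1]*z,z],1)
    W=(X-c["t"])@c["R"]
    hsv=cv2.cvtColor(p,cv2.COLOR_RGB2HSV)[v,u].astype(int)
    return W,hsv
def near(W,c,r): return np.hypot(W[:,0]-c[0],W[:,1]-c[1])<r
def axis(P):
    q=P[:,:2]-P[:,:2].mean(0);return np.degrees(np.arctan2(*np.linalg.svd(q,full_matrices=False)[2][0][::-1]))%180
def rect(P):
    return cv2.minAreaRect(P[:,:2].astype(np.float32))
E
python3 - <<'E'
from h import *
for n in("scene","top"):
    f=np.load(f"{n}0.npz");W,h=cloud(n,f["p"],f["d"])
    m=near(W,(476,-50),65)&(W[:,2]>6)
    S=W[m];R=W[m&((h[:,0]<8)|(h[:,0]>172))&(h[:,1]>150)];H=W[m&(h[:,1]<60)&(h[:,2]>120)]
    print(n,"spool rect",rect(S),"red mean",R.mean(0),"ztop",np.percentile(R[:,2],[50,98]),"red+white",axis(np.r_[R,H]),axis(H),rect(np.r_[R,H]))
    m=near(W,(534,234),100)&(W[:,2]>5)
    B=W[m&(h[:,0]>100)&(h[:,0]<130)&(h[:,1]>120)]
    print(" base rect",rect(W[m&(W[:,2]<30)]),"all",rect(W[m]),"zs",np.percentile(W[m][:,2],[2,50,99]))
    _,l,cs=cv2.kmeans(B[:,:2].astype(np.float32),2,None,(3,50,.1),5,2)
    for k in(0,1):
        b=B[l.ravel()==k];print("  blue",len(b),b.mean(0),rect(b),np.percentile(b[:,2],[2,98]))
    print("  blue axis",np.degrees(np.arctan2(*(cs[1]-cs[0])[::-1]))%180,cs.mean(0))
E
```

```text
scene spool rect ((478.47955322265625, -49.24528121948242), (52.1165771484375, 99.12495422363281), 19.198139190673828) red mean [484.86929055 -45.37853159  38.44459046] ztop [41.21954264 47.98383381] red+white 102.9419066427928 104.24591284857033 ((478.47955322265625, -49.24528121948242), (52.1165771484375, 99.12495422363281), 19.198139190673828)
 base rect ((550.2112426757812, 245.53677368164062), (121.95984649658203, 179.1667938232422), 21.522104263305664) all ((550.2112426757812, 245.53677368164062), (121.95984649658203, 179.1667938232422), 21.522104263305664) zs [ 6.1525208  13.70564419 92.43138908]
  blue 146 [560.67020624 181.60813263  61.82026085] ((555.3685302734375, 176.97584533691406), (53.961978912353516, 14.646590232849121), 20.3951473236084) [29.32993087 93.13726631]
  blue 215 [517.55404693 284.25565273  79.17725328] ((517.2713623046875, 283.921142578125), (44.58320236206055, 21.269088745117188), 21.981678009033203) [63.73260761 93.5482554 ]
  blue axis 112.784386 [539.11206 232.93192]
top spool rect ((476.744140625, -48.14455032348633), (71.39247131347656, 87.430252075
[... 224 characters left out ...]
2959289550781), 16.214370727539062)
 base rect ((536.7278442382812, 237.5479736328125), (166.4463653564453, 180.72596740722656), 21.322206497192383) all ((536.7278442382812, 237.5479736328125), (166.4463653564453, 180.72596740722656), 21.322206497192383) zs [ 8.06085383 13.85240859 94.26844133]
  blue 226 [515.23473273 285.36188103  82.61385377] ((513.3479614257812, 291.30242919921875), (45.276248931884766, 33.4134521484375), 26.759906768798828) [66.36684436 95.38519678]
  blue 145 [555.31230172 181.69254549  81.99109157] ((557.0477294921875, 183.14175415039062), (44.70724868774414, 18.731647491455078), 20.509471893310547) [52.18495699 95.57582178]
  blue axis 111.13602 [535.27356 233.52722]
```

```bash
cat >> h.py <<'E'
from scipy.spatial.transform import Rotation as Ro
def plan(s,xyz,yaw,n):
    "rows (tool axes) to a tool-down pose; straight line, even turn"
    p=np.array(s["tool_pos"]);R=Ro.from_euler("xyz",s["tcp_rot"],degrees=True);T=Ro.from_euler("xyz",[180,0,yaw],degrees=True)
    w=(R.inv()*T).as_rotvec()/n
    d=(np.array(xyz)-p)/n
    for i in range(n):
        print([*[round(float(a),1) for a in R.inv().apply(d)],*[round(float(a),3) for a in w]]);R=R*Ro.from_rotvec(w)
E
python3 - <<'E'
from h import *
from bench import sense
for n in("scene","top"):
    f=np.load(f"{n}0.npz");W,h=cloud(n,f["p"],f["d"])
    m=near(W,(535,234),95)&(W[:,2]>5)
    B=W[m&(W[:,2]<25)&(h[:,1]<50)&(h[:,2]>100)];print(n,len(B),rect(B),np.median(B[:,2]),axis(B))
plan(sense(),(477,-48.5,120),107,15)
E
```

```text
scene 1388 ((535.7230224609375, 239.85739135742188), (91.18585205078125, 179.12620544433594), 21.664955139160156) 10.732787979671322 107.25029250069822
top 1844 ((536.7841796875, 234.05104064941406), (90.41390228271484, 161.79429626464844), 21.872791290283203) 12.434201855456141 118.59522851669891
[29.7, -28.2, 5.7, -0.0, -0.0, -0.106]
[32.5, -24.9, 5.7, -0.0, -0.0, -0.106]
[35.0, -21.3, 5.7, -0.0, -0.0, -0.106]
[37.0, -17.5, 5.7, -0.0, -0.0, -0.106]
[38.7, -13.5, 5.7, -0.0, -0.0, -0.106]
[39.9, -9.3, 5.7, -0.0, -0.0, -0.106]
[40.6, -5.0, 5.7, -0.0, -0.0, -0.106]
[40.9, -0.7, 5.7, -0.0, -0.0, -0.106]
[40.8, 3.6, 5.7, -0.0, -0.0, -0.106]
[40.2, 7.9, 5.7, -0.0, -0.0, -0.106]
[39.1, 12.2, 5.7, -0.0, -0.0, -0.106]
[37.6, 16.2, 5.7, -0.0, -0.0, -0.106]
[35.7, 20.1, 5.7, -0.0, -0.0, -0.106]
[33.3, 23.8, 5.7, -0.0, -0.0, -0.106]
[30.6, 27.2, 5.7, -0.0, -0.0, -0.106]
```

>>> apply_moves(rows=[[30, -28, 6, 0, 0, -0.106], [32.5, -25, 6, 0, 0, -0.106], [35, -21, 6, 0, 0, -0.106], [37, -17.5, 6, 0, 0, -0.106], [39, -13.5, 6, 0, 0, -0.106]], fingers=85)

```text
time: 0.92
tool_pos: [269.5, -399.9, 176.1]
tcp_rot: [180.0, 0.0, 46.4]
ft_force: [0.3, 0.1, 1.2]
finger_gap: 84.9
grip_force: 0.0
```

>>> apply_moves(rows=[[40, -9, 6, 0, 0, -0.106], [40.5, -5, 6, 0, 0, -0.106], [41, -1, 6, 0, 0, -0.106], [41, 3.5, 6, 0, 0, -0.106], [40, 8, 6, 0, 0, -0.106]])

```text
time: 1.55
tool_pos: [373.9, -223.7, 146.3]
tcp_rot: [180.0, 0.0, 76.8]
ft_force: [-0.2, -0.8, 0.4]
finger_gap: 85.1
grip_force: 0.0
```

>>> apply_moves(rows=[[39, 12, 5, 0, 0, -0.106], [37.5, 16, 5, 0, 0, -0.106], [35.5, 20, 5, 0, 0, -0.106], [33, 24, 5, 0, 0, -0.106], [30.5, 27, 5, 0, 0, -0.106]])

```text
time: 2.17
tool_pos: [478.1, -48.3, 121.3]
tcp_rot: [180.0, 0.0, 107.2]
ft_force: [0.1, -0.1, 0.7]
finger_gap: 85.0
grip_force: 0.0
```

```bash
python3 - <<'E'
from h import *
from bench import sense
s=sense();print(s["time"],s["tool_pos"],s["tcp_rot"],s["joint_pos"],s["qd"])
p,d=eyes.snapshot("scene");W,h=cloud("scene",p,d)
m=near(W,(477,-48),65)&(W[:,2]>6)&(W[:,2]<60);R=W[m&((h[:,0]<8)|(h[:,0]>172))&(h[:,1]>150)];print(len(R),R.mean(0))
cv2.imwrite("pics/s1.png",p[120:300,180:380,::-1].repeat(3,0).repeat(3,1))
plan(sense(),(477,-48.5,6),107,5)
E
```

```text
2.175 [478.07082845 -48.30147286 121.31386544] [1.79971138e+02 1.68315744e-02 1.07165510e+02] [-1.18854246e+01 -8.08460985e+00  1.09771112e+02 -7.14047231e-04
  7.82800943e+01 -2.90507940e+01] [ 37.97786848  23.13724427 -16.29858734  -0.07222029  -6.91101905
 -10.31590944]
285 [484.86706761 -45.76679302  38.63031178]
[-0.6, -0.7, 22.9, 0.0, -0.0, 0.002]
[-0.6, -0.7, 22.9, 0.0, -0.0, 0.002]
[-0.6, -0.7, 22.9, 0.0, -0.0, 0.002]
[-0.6, -0.7, 22.9, 0.0, -0.0, 0.002]
[-0.6, -0.7, 22.9, 0.0, -0.0, 0.002]
```

>>> apply_moves(rows=[[0, 0, 25, 0, 0, 0], [0, 0, 25, 0, 0, 0], [0, 0, 0, 0, 0, 0], [0, 0, 0, 0, 0, 0], [0, 0, 0, 0, 0, 0]])

```text
time: 2.85
tool_pos: [478.4, -49.9, 72.8]
tcp_rot: [179.9, 0.1, 106.9]
ft_force: [-0.0, -0.0, -0.6]
finger_gap: 84.9
grip_force: 0.0
```

View pics/s1.png

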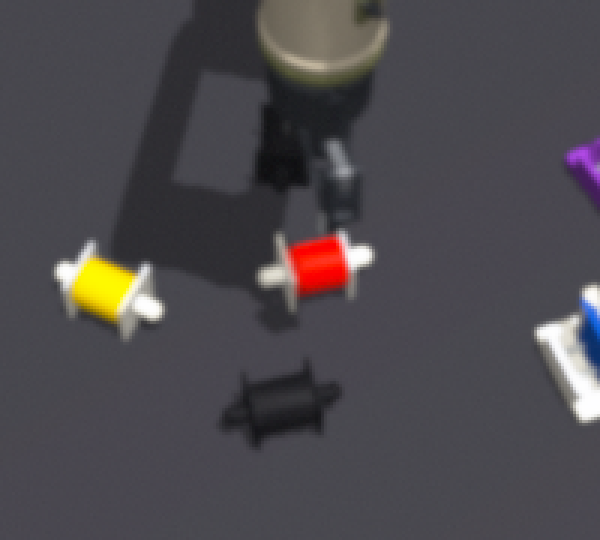

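```bash
python3 - <<'E'
from h import *
from bench import sense
s=sense();print(s["time"],s["tool_pos"],s["tcp_rot"],s["joint_pos"])
p,d=eyes.snapshot("scene")
cv2.imwrite("pics/s2.png",p[120:300,180:380,::-1].repeat(3,0).repeat(3,1))
plan(s,(477,-48.5,6),107,3)
E
```

```text
2.85 [478.42158125 -49.87638029  72.75709582] [1.79883692e+02 6.15677307e-02 1.06943149e+02] [-1.20640156e+01 -5.08983143e+00  1.12368263e+02  2.67793803e-03
  7.25899947e+01 -2.90080250e+01]
[0.6, -0.4, 22.3, 0.001, 0.0, -0.0]
[0.6, -0.3, 22.3, 0.001, 0.0, -0.0]
[0.6, -0.3, 22.3, 0.001, 0.0, -0.0]
```

View pics/s2.png

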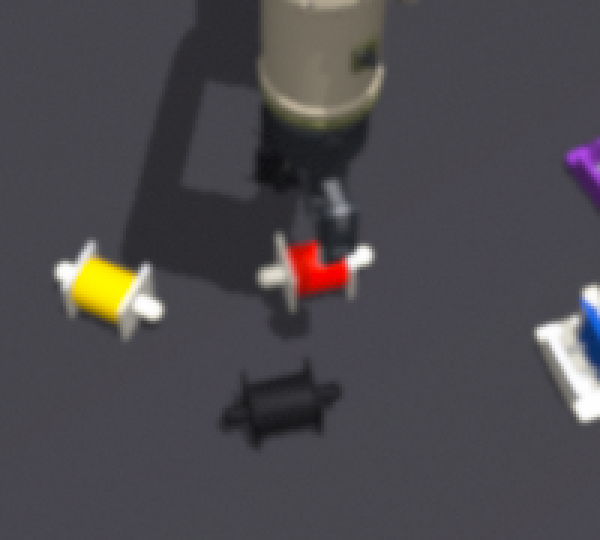

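The spool is undisturbed, with the front finger just in front of its winding at (340,235). The geometry is consistent, so I descend and grip.

>>> apply_moves(rows=[[1, -1, 22, 0, 0, 0], [1, 0, 22, 0, 0, 0], [0, 0, 16, 0, 0, 0], [0, 0, 6, 0, 0, 0], [0, 0, 0, 0, 0, 0]])

```text
time: 3.52
tool_pos: [475.9, -48.0, 5.4]
tcp_rot: [-180.0, -0.0, 107.0]
ft_force: [0.1, 0.0, 0.3]
finger_gap: 84.8
grip_force: 0.0
```

>>> apply_moves(rows=[[0, 0, 0, 0, 0, 0], [0, 0, 0, 0, 0, 0], [0, 0, 0, 0, 0, 0], [0, 0, 0, 0, 0, 0], [0, 0, 0, 0, 0, 0]], fingers=30, grip_force=60)

```text
time: 4.15
tool_pos: [476.6, -48.0, 6.5]
tcp_rot: [179.9, 0.0, 107.0]
ft_force: [-3.7, 0.4, 6.8]
finger_gap: 37.6
grip_force: 56.5
```

>>> apply_moves(rows=[[0, 0, 0, 0, 0, 0], [0, 0, -5, 0, 0, 0], [0, 0, -10, 0, 0, 0], [0, 0, -20, 0, 0, 0], [0, 0, -30, 0, 0, 0]])

```text
time: 4.78
tool_pos: [474.9, -47.8, 70.5]
tcp_rot: [-179.9, -0.1, 107.0]
ft_force: [-0.5, -0.0, -0.9]
finger_gap: 36.9
grip_force: 55.8
```

>>> apply_moves(rows=[[0, 0, -30, 0, 0, 0], [0, 0, -20, 0, 0, 0], [0, 0, 0, 0, 0, 0], [0, 0, 0, 0, 0, 0], [0, 0, 0, 0, 0, 0]])

```text
time: 5.4
tool_pos: [474.9, -47.7, 118.9]
tcp_rot: [-179.9, -0.1, 107.0]
ft_force: [0.9, 0.3, -1.4]
finger_gap: 37.0
grip_force: 55.9
```

```bash
python3 - <<'E'
from h import *
from bench import sense
s=sense();t=s["tool_pos"];print(t,s["tcp_rot"],s["finger_gap"],s["grip_force"],s["ft_force"])
im=[]
for n in("scene","top"):
    p,d=eyes.snapshot(n);W,h=cloud(n,p,d)
    m=near(W,t,70)&(abs(W[:,2]-t[2]-15)<60);hf=(h[:,1]<40)&(h[:,2]>150)
    rm=m&((h[:,0]<8)|(h[:,0]>172))&(h[:,1]>150);R=W[rm]
    print(n,len(R),R.mean(0),np.percentile(R[:,2],[1,50,99]))
    c=eyes.get_calibration(n);q=c["intrinsics"]@(c["R"]@t+c["t"]);u,v=(q[:2]/q[2]).astype(int)
    im.append(cv2.resize(p[v-65:v+65,u-65:u+65,::-1],(400,400),interpolation=2))
cv2.imwrite("pics/s3.png",np.hstack(im))
E
```

```text
[474.89394049 -47.7494741  118.91421009] [-1.79883914e+02 -6.40920545e-02  1.06958928e+02] 37.010325093229255 55.8501935005188 [ 0.85904281  0.2728296  -1.3584262 ]
scene 130 [488.99962083 -53.82514879 151.74080517] [131.52547807 153.74448822 192.3572918 ]
top 47 [455.65601976 -35.07318341 152.11280895] [138.20853268 152.48391776 162.25372387]
```

View pics/s3.png

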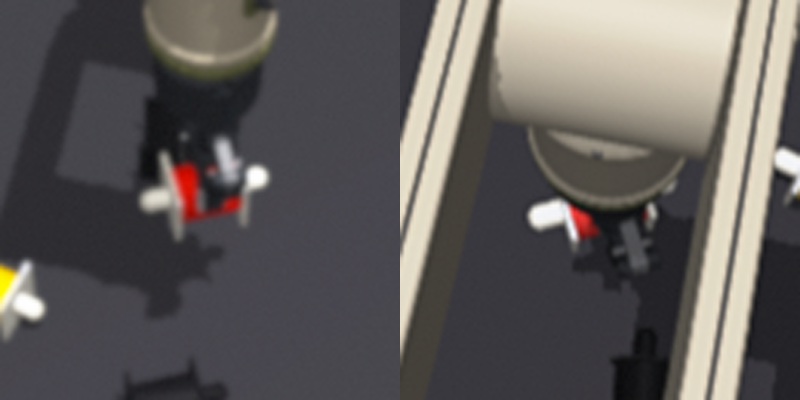

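The spool is held, with its hubs showing at (150,198) and (255,178). I measure its pose in the gripper from the hubs.

```bash
python3 - <<'E'
from h import *
from bench import sense
s=sense();t=np.array(s["tool_pos"]);y=np.radians(s["tcp_rot"][2])
ex=np.array([np.cos(y),np.sin(y),0]) # along spool
for n in("scene","top"):
    p,d=eyes.snapshot(n);W,h=cloud(n,p,d);c=eyes.get_calibration(n)
    cam=-c["R"].T@c["t"];
    for sg in(1,-1):
        a=(W-t)@ex*sg
        perp=np.hypot((W-t)@np.array([-ex[1],ex[0],0]),W[:,2]-t[2]-17)
        m=(a>31)&(a<60)&(perp<35)&(h[:,1]<60)&(h[:,2]>110);P=W[m]
        if len(P)<8: print(n,sg,len(P));continue
        r=cam-P.mean(0);r-=ex*(r@ex);r/=np.linalg.norm(r)
        q=P.mean(0)-6.3*r-t
        print(n,sg,len(P),"along",q@ex,"end",np.percentile((P-t)@ex*sg,[2,98]),"perp",q@np.array([-ex[1],ex[0],0]),"z",q[2],np.percentile(P[:,2]-t[2],[5,95]))
E
```

```text
scene 1 35 along 40.293280457887654 end [32.68963612 46.6530132 ] perp -0.5685002559298944 z 16.0052731811612 [15.7593751  25.41147695]
scene -1 54 along -40.68248934070879 end [31.66699073 50.22066477] perp 0.6220130348699282 z 16.684244604459323 [14.86752627 26.4094358 ]
top 1 70 along 40.01646684909547 end [31.35805119 48.92723156] perp -1.0185684427919366 z 19.04818736982095 [20.75402994 28.53882236]
top -1 5
```

The axis sits about 17.5 mm above the TCP, level and centred to about 1 mm, as expected. Next I carry it to above the dispenser.

```bash
python3 - <<'E'
from h import *
from bench import sense
plan(sense(),(536.5,234,135),111.8,10)
E
```

```text
[25.2, 14.1, -1.5, -0.0, -0.0, -0.008]
[25.1, 14.3, -1.5, -0.0, -0.0, -0.008]
[24.9, 14.5, -1.5, -0.0, -0.0, -0.008]
[24.8, 14.7, -1.5, -0.0, -0.0, -0.008]
[24.7, 14.9, -1.5, -0.0, -0.0, -0.008]
[24.6, 15.1, -1.5, -0.0, -0.0, -0.008]
[24.4, 15.3, -1.5, -0.0, -0.0, -0.008]
[24.3, 15.5, -1.5, -0.0, -0.0, -0.008]
[24.2, 15.7, -1.5, -0.0, -0.0, -0.008]
[24.0, 15.9, -1.5, -0.0, -0.0, -0.008]
```

>>> apply_moves(rows=[[25, 14, -3, 0, 0, -0.008], [25, 14.5, -3, 0, 0, -0.008], [25, 14.5, -3, 0, 0, -0.008], [25, 14.5, -3, 0, 0, -0.008], [24.5, 15, -3, 0, 0, -0.008]])

```text
time: 6.22
tool_pos: [506.7, 93.8, 135.1]
tcp_rot: [-180.0, -0.0, 109.3]
ft_force: [0.7, 0.3, -1.4]
finger_gap: 37.0
grip_force: 55.9
```

>>> apply_moves(rows=[[24.5, 15, 0, 0, 0, -0.008], [24.5, 15.5, 0, 0, 0, -0.008], [24.5, 15.5, 0, 0, 0, -0.008], [24, 15.5, 0, 0, 0, -0.008], [24, 16, 0, 0, 0, -0.008]])

```text
time: 6.85
tool_pos: [537.5, 234.5, 134.9]
tcp_rot: [-180.0, 0.0, 111.6]
ft_force: [0.2, 0.2, -1.1]
finger_gap: 36.8
grip_force: 55.9
```

>>> apply_moves(rows=[[0, 0, 0, 0, 0, 0], [0, 0, 0, 0, 0, 0], [0, 0, 0, 0, 0, 0], [0, 0, 0, 0, 0, 0], [0, 0, 0, 0, 0, 0]])

```text
time: 7.48
tool_pos: [537.6, 233.2, 135.4]
tcp_rot: [180.0, 0.0, 111.5]
ft_force: [0.1, 0.0, -1.0]
finger_gap: 36.6
grip_force: 55.9
```

```bash
python3 - <<'E'
from h import *
from bench import sense
s=sense();t=s["tool_pos"];print(t,s["tcp_rot"],s["finger_gap"])
im=[]
for n in("scene","top"):
    p,d=eyes.snapshot(n)
    c=eyes.get_calibration(n);q=c["intrinsics"]@(c["R"]@(t-[0,0,60])+c["t"]);u,v=(q[:2]/q[2]).astype(int)
    im.append(cv2.resize(p[v-65:v+65,u-65:u+65,::-1],(400,400),interpolation=2))
cv2.imwrite("pics/s4.png",np.hstack(im))
plan(s,(536.5,234,90),111.8,5)
E
```

```text
[537.59407721 233.17579917 135.42516396] [1.79987988e+02 2.49700607e-03 1.11507219e+02] 36.64447734530643
[0.2, -0.1, 9.1, 0.0, 0.0, -0.001]
[0.2, -0.1, 9.1, 0.0, 0.0, -0.001]
[0.2, -0.1, 9.1, 0.0, 0.0, -0.001]
[0.2, -0.1, 9.1, 0.0, 0.0, -0.001]
[0.2, -0.1, 9.1, 0.0, 0.0, -0.001]
```

View pics/s4.png

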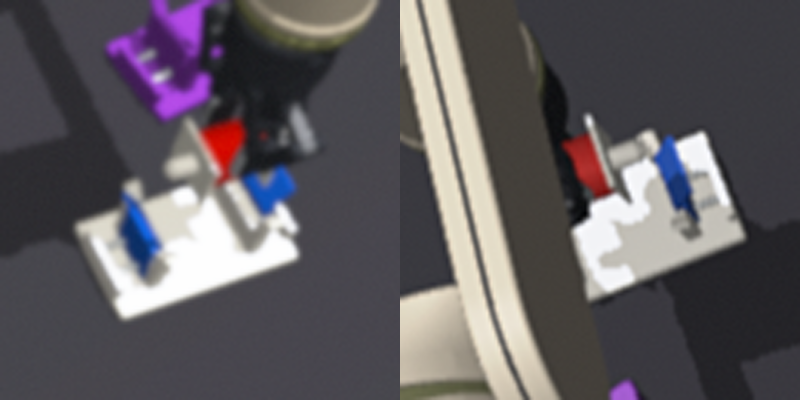

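The spool hangs level above the dispenser and lines up with the clips; the rear hub is at (180,165). I go down in steps and watch the force.

>>> apply_moves(rows=[[1, -1, 10, 0, 0, 0], [0, 0, 10, 0, 0, -0.004], [0, 0, 10, 0, 0, 0], [0, 0, 10, 0, 0, 0], [0, 0, 8, 0, 0, 0]])

```text
time: 8.2
tool_pos: [535.9, 234.1, 86.2]
tcp_rot: [-179.9, -0.0, 111.8]
ft_force: [-0.1, -0.5, -1.5]
finger_gap: 37.0
grip_force: 55.9
```

>>> apply_moves(rows=[[0, 0, 4, 0, 0, 0], [0, 0, 4, 0, 0, 0], [0, 0, 4, 0, 0, 0], [0, 0, 3, 0, 0, 0], [0, 0, 2, 0, 0, 0]])

```text
time: 8.82
tool_pos: [536.2, 234.1, 70.2]
tcp_rot: [180.0, 0.0, 111.8]
ft_force: [-0.7, -0.9, -1.5]
finger_gap: 36.7
grip_force: 55.9
```

>>> apply_moves(rows=[[0, 0, 3, 0, 0, 0], [0, 0, 3, 0, 0, 0], [0, 0, 3, 0, 0, 0], [0, 0, 2, 0, 0, 0], [0, 0, 1, 0, 0, 0]])

```text
time: 9.45
tool_pos: [536.4, 234.3, 58.7]
tcp_rot: [180.0, -0.0, 111.8]
ft_force: [-0.5, -0.4, 4.6]
finger_gap: 36.7
grip_force: 57.5
```

>>> apply_moves(rows=[[0, 0, 2, 0, 0, 0], [0, 0, 2, 0, 0, 0], [0, 0, 2, 0, 0, 0], [0, 0, 2, 0, 0, 0], [0, 0, 2, 0, 0, 0]])

```text
time: 10.07
tool_pos: [538.3, 234.9, 50.6]
tcp_rot: [179.7, 0.0, 111.8]
ft_force: [1.2, 0.3, 4.3]
finger_gap: 36.8
grip_force: 57.8
```

>>> apply_moves(rows=[[0, 0, 3, 0, 0, 0], [0, 0, 3, 0, 0, 0], [0, 0, 3, 0, 0, 0], [0, 0, 3, 0, 0, 0], [0, 0, 0, 0, 0, 0]])

```text
time: 10.7
tool_pos: [535.1, 233.7, 35.0]
tcp_rot: [-179.9, -0.0, 111.8]
ft_force: [0.2, -1.2, -1.4]
finger_gap: 36.9
grip_force: 56.4
```

```bash
python3 - <<'E'
from h import *
from bench import sense
s=sense();t=s["tool_pos"];print(t,s["tcp_rot"],s["ft_force"],s["wrist_torque"])
im=[]
for n in("scene","top"):
    p,d=eyes.snapshot(n)
    c=eyes.get_calibration(n);q=c["intrinsics"]@(c["R"]@t+c["t"]);u,v=(q[:2]/q[2]).astype(int)
    im.append(cv2.resize(p[v-50:v+50,u-50:u+50,::-1],(400,400),interpolation=2))
cv2.imwrite("pics/s5.png",np.hstack(im))
E
```

```text
[535.07812486 233.68492345  35.04622472] [-1.79853194e+02 -1.14387207e-03  1.11772008e+02] [ 0.158336   -1.22869104 -1.40183919] [-0.03913519  0.00143193 -0.0499761 ]
```

View pics/s5.png

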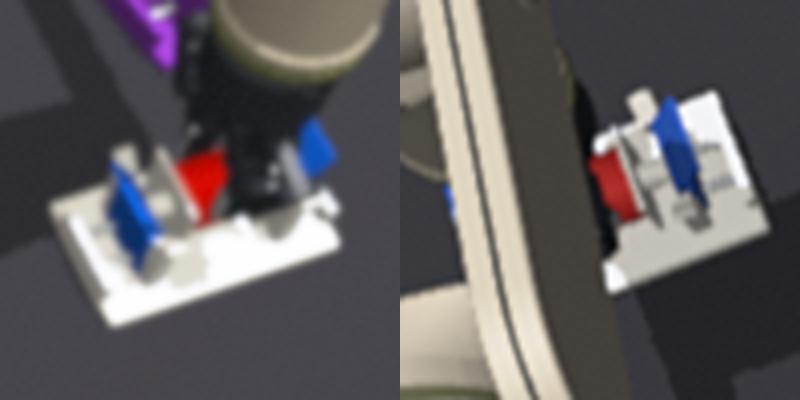

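The spool is past the lips: the force dropped off and the hub sits under the clip at (680,160). I nudge it down onto the ledges, release and go straight up.

>>> apply_moves(rows=[[0, 0, 1, 0, 0, 0], [0, 0, 1, 0, 0, 0], [0, 0, 0, 0, 0, 0], [0, 0, 0, 0, 0, 0], [0, 0, 0, 0, 0, 0]])

```text
time: 11.42
tool_pos: [536.3, 234.2, 34.4]
tcp_rot: [180.0, -0.0, 111.8]
ft_force: [-0.5, -0.4, -1.9]
finger_gap: 36.5
grip_force: 56.4
```

>>> apply_moves(rows=[[0, 0, 0, 0, 0, 0], [0, 0, 0, 0, 0, 0], [0, 0, 0, 0, 0, 0], [0, 0, 0, 0, 0, 0], [0, 0, 0, 0, 0, 0]], fingers=85)

```text
time: 12.05
tool_pos: [536.2, 234.2, 34.3]
tcp_rot: [180.0, 0.0, 111.8]
ft_force: [0.2, 0.6, -0.3]
finger_gap: 84.8
grip_force: 0.0
```

>>> apply_moves(rows=[[0, 0, -5, 0, 0, 0], [0, 0, -15, 0, 0, 0], [0, 0, -30, 0, 0, 0], [0, 0, -40, 0, 0, 0], [0, 0, -40, 0, 0, 0]])

```text
time: 12.68
tool_pos: [536.3, 234.2, 166.8]
tcp_rot: [179.9, 0.0, 111.8]
ft_force: [0.1, 0.1, 0.1]
finger_gap: 85.0
grip_force: 0.0
```

>>> apply_moves(rows=[[-30, 0, -30, 0, 0, 0], [-40, 0, -10, 0, 0, 0], [-50, 0, 0, 0, 0, 0], [-50, 0, 0, 0, 0, 0], [-50, 0, 0, 0, 0, 0]])

```text
time: 13.3
tool_pos: [618.5, 28.4, 206.0]
tcp_rot: [179.9, 0.0, 111.8]
ft_force: [-0.1, 0.5, -1.2]
finger_gap: 85.2
grip_force: 0.0
```

>>> apply_moves(rows=[[-30, 0, 0, 0, 0, 0], [0, 0, 0, 0, 0, 0], [0, 0, 0, 0, 0, 0], [0, 0, 0, 0, 0, 0], [0, 0, 0, 0, 0, 0]])

```text
time: 13.92
tool_pos: [628.7, 3.1, 204.5]
tcp_rot: [180.0, -0.0, 111.9]
ft_force: [-0.9, -0.1, -0.7]
finger_gap: 85.1
grip_force: 0.0
```

```bash
python3 - <<'E'
from h import *
t=np.array([536.5,234,52]);im=[]
y=np.radians(111.8);ex=np.array([np.cos(y),np.sin(y),0]);pe=np.array([ex[1],-ex[0],0])
for n in("scene","top"):
    p,d=eyes.snapshot(n);W,h=cloud(n,p,d)
    c=eyes.get_calibration(n);q=c["intrinsics"]@(c["R"]@t+c["t"]);u,v=(q[:2]/q[2]).astype(int)
    im.append(cv2.resize(p[v-40:v+40,u-40:u+40,::-1],(400,400),interpolation=2))
    R=W[near(W,t,70)&((h[:,0]<8)|(h[:,0]>172))&(h[:,1]>150)]-t
    print(n,len(R),"x",np.mean(R@pe),"y",np.percentile(R@ex,[3,97]),"top z",52+np.percentile(R[:,2],[50,97]))
cv2.imwrite("pics/s6.png",np.hstack(im))
E
```

```text
scene 251 x 7.819614392127828 y [-17.69392101  21.69868028] top z [69.18599025 74.75878038]
top 153 x -4.060516367446744 y [ 5.37323607 23.65091299] top z [71.4893095  76.01547406]
```

View pics/s6.png

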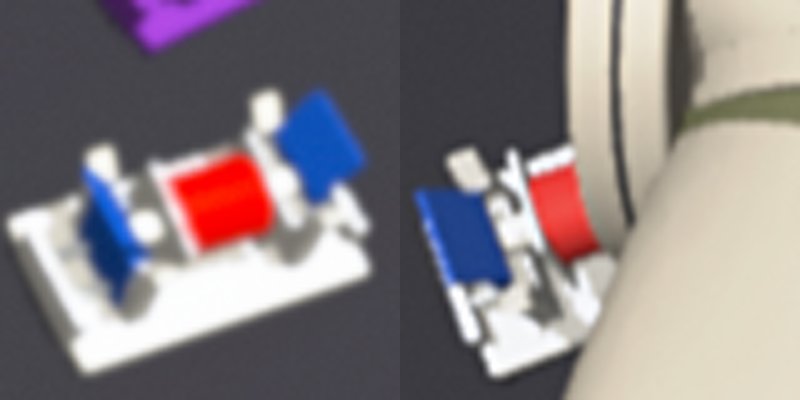

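The spool sits level between both clips. Its winding top measures about 74–75 mm, so the axis is at about 52 mm and it is seated.

```bash
python3 -c "
from bench import job
print(job.hand_in())"
```

```text
the job is handed in; nothing more can be done
None
```

The red spool is snapped into the white dispenser, level with its axis about 52 mm up, and the gripper is clear; I handed the job in at about 14 s, and the call gave no verdict.

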